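# Gather the wet guest soaps with the scoop

### The job

Take the steel scoop off its rail and stand it upright on the cork mat, about in the middle, then lay every small guest soap that lies on the vanity (three to five of them) into its pan. Carry the whole load level, in one go, over to the white enamel caddy and tip all the soaps out of the scoop into its big empty bay, then stand the empty scoop upright on the cork mat again, about in the middle. Leave everything else where it is (the big soap bar stays on its grey dish), and never tilt the loaded scoop before it is over the bay.

Things in the scene. Friction and masses are not known exactly. Their poses are not given: they have to be found in the camera images.
- scoop: Loose steel scoop with an upright wooden post as handle, 0.2 kg. Origin: underside, middle of the pan; x from the open mouth to the handle, y across, z up. Flat floor 3 thick, x -65 to 107, y -58 to 58. It starts hung on the stand's rail, pan level, underside 60 over the vanity, mouth towards the robot. To free it lift it about 25 straight up, then away towards its mouth.
- scoop_mouth (a point): Middle of the scoop's open front edge, on the floor (x = -65, y = 0, z = 3 of the scoop). The pan behind it has rims 8 high above the floor at both sides (inner faces y = -55 and 55, x -62 to 65) and at the back (inner face x = 62), none at the mouth. The floor is smooth: soaps slide on it from about 10 to 16 degrees of tilt.
- scoop_grip (a point): Middle of the scoop's post, a good place to grip it across its 24 or 14 mm (x = 78, y = 0, z = 65 of the scoop). The post is 14 in x (71 to 85), 24 in y (-12 to 12), z 3 to 87.
- scoop_lip (a point): Lower end of the hanging lip (x = 132, y = 0, z = 68 of the scoop). A flat arm 8 thick and 24 wide runs from the top of the post back to x = 136 (z 87 to 95) and ends in this lip, x 128 to 136. At the start the arm rests on the rail, the lip behind it, and the back end of the scoop's floor leans on the stand's cross bar.
- stand: Fixed steel stand. Origin on the vanity under the middle of its rail; the rail (10 thick, 100 long along y, top at 147) is carried by two 10 mm uprights at y = -50 and 50; base plate 10 thick, x -20 to 60, y -75 to 75; a cross bar (z 46 to 76) whose front is at x = -15. Its -x looks towards the robot, give or take 0.3 rad; the scoop hangs on that side.
- mat: Fixed cork mat, 210 (x) by 170 (y), 4 thick. Origin: middle of its underside. It and the caddy stand on opposite sides, either one left or right.
- caddy: Fixed white enamel metal caddy, walls 3 thick and 70 high, rounded rim up to 73. Origin: underside, middle of the big bay (clear inside x -75 to 75, y -75 to 75). Beyond its -x wall (on the robot's side) a small bay to x = -142 holds a jar (80 high) and a nail brush.
- bay (a point): Middle of the inner floor of the caddy's big empty bay, 4 over the vanity; axes as the caddy's.
- soap0: Loose small cream guest soap, 34 (x) by 26 (y) by 22 (z) mm with rounded edges, 22 g. Origin: middle of its underside as built (it may come to lie on another face). May be absent.
- soap1: Loose small cream guest soap, 34 (x) by 26 (y) by 22 (z) mm with rounded edges, 22 g. Origin: middle of its underside as built (it may come to lie on another face). May be absent.
- soap2: Loose small cream guest soap, 34 (x) by 26 (y) by 22 (z) mm with rounded edges, 22 g. Origin: middle of its underside as built (it may come to lie on another face). May be absent.
- soap3: Loose small cream guest soap, 34 (x) by 26 (y) by 22 (z) mm with rounded edges, 22 g. Origin: middle of its underside as built (it may come to lie on another face). May be absent.
- soap4: Loose small cream guest soap, 34 (x) by 26 (y) by 22 (z) mm with rounded edges, 22 g. Origin: middle of its underside as built (it may come to lie on another face). May be absent.
- dish: Bystander: loose grey ceramic soap dish 80 by 120 by 20, origin underside centre.
- bar: Bystander: big soap bar 55 by 85 by 28 on the dish, origin underside centre. Not to be moved.
- cup: Bystander: loose clear plastic cup, 72 across, 95 high, origin underside centre.
- pick: Bystander: loose flat wooden hair pick, 160 by 52 by 8, along its x, origin on the underside.
- clipper: Bystander: loose steel hair clipper, 160 by 42 by 34, along its x, origin on the underside.
- lotion: Bystander: loose white bottle, 56 across, 150 high, origin underside centre.

How it is judged (in metres and radians):
On the way, in this order (a step that is already met when the one before it is completed fails the run):
1. the scoop is off the rail and stands upright on the mat, within 60 mm of its middle (horizontal distance between scoop and mat below 0.06 m and height (world z) of scoop below 0.014 m and angle between scoop's own z axis and vertical below 0.12 rad), for 0.2 s.
2. every soap lies in the pan of the scoop, which stands on the mat (all of step 1 and x of soap0 in the frame of scoop between -0.07 and 0.07 m and y of soap0 in the frame of scoop between -0.058 and 0.058 m and z of soap0 in the frame of scoop between -0.005 and 0.05 m and x of soap1 in the frame of scoop between -0.07 and 0.07 m and y of soap1 in the frame of scoop between -0.058 and 0.058 m and z of soap1 in the frame of scoop between -0.005 and 0.05 m and x of soap2 in the frame of scoop between -0.07 and 0.07 m and y of soap2 in the frame of scoop between -0.058 and 0.058 m and z of soap2 in the frame of scoop between -0.005 and 0.05 m and x of soap3 in the frame of scoop between -0.07 and 0.07 m and y of soap3 in the frame of scoop between -0.058 and 0.058 m and z of soap3 in the frame of scoop between -0.005 and 0.05 m and x of soap4 in the frame of scoop between -0.07 and 0.07 m and y of soap4 in the frame of scoop between -0.058 and 0.058 m and z of soap4 in the frame of scoop between -0.005 and 0.05 m), for 0.2 s.
3. the scoop, level and with every soap in it, is held with its mouth over or beside the big bay (within 130 mm of its middle) (horizontal distance between scoop_mouth and bay below 0.13 m and angle between scoop's own z axis and vertical below 0.26 rad and height (world z) of scoop above 0.06 m and x of soap0 in the frame of scoop between -0.07 and 0.07 m and y of soap0 in the frame of scoop between -0.058 and 0.058 m and z of soap0 in the frame of scoop between -0.005 and 0.05 m and x of soap1 in the frame of scoop between -0.07 and 0.07 m and y of soap1 in the frame of scoop between -0.058 and 0.058 m and z of soap1 in the frame of scoop between -0.005 and 0.05 m and x of soap2 in the frame of scoop between -0.07 and 0.07 m and y of soap2 in the frame of scoop between -0.058 and 0.058 m and z of soap2 in the frame of scoop between -0.005 and 0.05 m and x of soap3 in the frame of scoop between -0.07 and 0.07 m and y of soap3 in the frame of scoop between -0.058 and 0.058 m and z of soap3 in the frame of scoop between -0.005 and 0.05 m and x of soap4 in the frame of scoop between -0.07 and 0.07 m and y of soap4 in the frame of scoop between -0.058 and 0.058 m and z of soap4 in the frame of scoop between -0.005 and 0.05 m), for 0.05 s.
4. the scoop is tipped (more than 20 degrees) over the bay (horizontal distance between scoop_mouth and bay below 0.13 m and angle between scoop's own z axis and vertical above 0.35 rad), for 0.05 s.
At the end, for the whole second after the job is handed in: Every soap present lies at rest inside the caddy's big bay, below its rim; the scoop stands upright (within 7 degrees) and at rest on the mat, its origin within 60 mm of the mat's middle (all of step 1 and x of soap0 in the frame of bay between -0.076 and 0.076 m and y of soap0 in the frame of bay between -0.076 and 0.076 m and z of soap0 in the frame of bay between -0.005 and 0.066 m and x of soap1 in the frame of bay between -0.076 and 0.076 m and y of soap1 in the frame of bay between -0.076 and 0.076 m and z of soap1 in the frame of bay between -0.005 and 0.066 m and x of soap2 in the frame of bay between -0.076 and 0.076 m and y of soap2 in the frame of bay between -0.076 and 0.076 m and z of soap2 in the frame of bay between -0.005 and 0.066 m and x of soap3 in the frame of bay between -0.076 and 0.076 m and y of soap3 in the frame of bay between -0.076 and 0.076 m and z of soap3 in the frame of bay between -0.005 and 0.066 m and x of soap4 in the frame of bay between -0.076 and 0.076 m and y of soap4 in the frame of bay between -0.076 and 0.076 m and z of soap4 in the frame of bay between -0.005 and 0.066 m and linear speed of each of soap0, soap1, soap2, soap3, soap4, scoop below 0.03 m/s); the robot touches nothing.
It fails at once if a bystander (dish, big bar, cup, hair pick, clipper, bottle) is moved more than 30 mm (distance of any of dish, bar, cup, pick, clipper, lotion from where it was at the start of the episode above 0.03 m).
It fails at once if the scoop is tilted more than 20 degrees with a soap in its pan while its mouth is more than 160 mm from the middle of the bay (horizontal distance between scoop_mouth and bay above 0.16 m and angle between scoop's own z axis and vertical above 0.35 rad and ((x of soap0 in the frame of scoop between -0.07 and 0.07 m and y of soap0 in the frame of scoop between -0.058 and 0.058 m and z of soap0 in the frame of scoop between -0.005 and 0.05 m) or (x of soap1 in the frame of scoop between -0.07 and 0.07 m and y of soap1 in the frame of scoop between -0.058 and 0.058 m and z of soap1 in the frame of scoop between -0.005 and 0.05 m) or (x of soap2 in the frame of scoop between -0.07 and 0.07 m and y of soap2 in the frame of scoop between -0.058 and 0.058 m and z of soap2 in the frame of scoop between -0.005 and 0.05 m) or (x of soap3 in the frame of scoop between -0.07 and 0.07 m and y of soap3 in the frame of scoop between -0.058 and 0.058 m and z of soap3 in the frame of scoop between -0.005 and 0.05 m) or (x of soap4 in the frame of scoop between -0.07 and 0.07 m and y of soap4 in the frame of scoop between -0.058 and 0.058 m and z of soap4 in the frame of scoop between -0.005 and 0.05 m))).
Of soap0, soap1, soap2, soap3, soap4 only 3 to 5 are there at a start; the rules pass over those that are not, and their reading is None.
At some moment in a run one of soap0, soap1, soap2, soap3, soap4 may be knocked a few centimetres aside while the robot is not near it.
It also fails if it takes over 210 s, if anything falls off the work surface, if the arm or the gripper's body presses on something with over 40 N, if the wrist force passes 120 N, or if a joint passes its speed limit or range.

### The arm

A 6-joint arm with a two-finger parallel gripper is mounted at the origin on the work surface. World frame = base frame: x ahead of the robot, y to its left, z up, the work surface at z = 0. Lengths are in mm, angles in rad, forces in N, time in s.
With the tool pointing down it reaches from about 325 to 875 mm from the base axis. Payload 4.4 kg.
Tool frame: the origin (TCP) lies on the centre line of the jaws, within the pads' length; the fingertips stand ahead of it and the grasp point (between the pads) lies 6 mm ahead of it (ctrl.tcp_to_tips is the z of the fingertips in the tool frame, in mm); z points along the fingers, y is the direction in which the jaws open and shut (so a half turn about z gives the same grasp; the last joint's range is limited). The gripper opens to 85 mm and grips with 20 to 120 N. Pads are 22 mm wide; open, the fingers measure 114 mm over their backs; the gripper's body (76 mm by 85 mm) begins 54 mm behind the grasp point. The pads swing forward as they close: fully open they stand 13 mm farther back than shut.
Start: joints at [1.083, 0.207, 1.542, -0, 1.393, -0.15], TCP at [190.572, 542.503, 256.282] pointing down, gripper open.
Joint ranges: [-2.73, 2.73], [-0.86, 2.22], [0.23, 2.46], [-1.11, 4.25], [0.08, 2.63], [-2.82, 2.82]. Speed limits (rad/s): [2.79, 2.79, 3.14, 3.14, 3.14, 3.14].

### API

Orientations are given as a 3x3 rotation matrix whose columns are the frame's x, y, z axes.
In Python, from plant import ctrl, sensors, optics gives the robot as it stands. Calls block until the motion is done:
- ctrl.move_ptp(position, orientation): joint-space move of the TCP to a pose.
- ctrl.move_l(position, rot=None, vel=150, threshold=None): straight line of the TCP; rot=None keeps the orientation; vel is the mean speed in mm/s. With threshold (N) it stops when the force on the tool has changed by that much, and returns True; else False.
- ctrl.set_joints(angles): joint-space move.
- ctrl.gripper_to(opening, force=None): finger opening in mm; force is the grip in N (None keeps the last); returns when the fingers have stopped.
- ctrl.hold(seconds).
- ctrl.solve_ik(position, orientation): joint angles nearest the present ones, or None.
- sensors.read_state(): the state.
- optics.grab_frame(name): name is "side" or "top"; returns (picture, depth): 480x640x3 uint8, red, green, blue; 480x640 float32, mm along the optical axis (not along the pixel's ray), 0 where there is no reading.
- optics.camera_params(name): a dict with "mtx" (3x3 intrinsics, pixels), "R" (3x3) and "t" (3): a world point X has camera coordinates R X + t. Camera axes: x right, y down, z forward; pixel columns grow to the right and rows downward; lengths in mm; the calibration is good to about 2 mm. A picture is of the moment at which its call begins. camera_params takes no time and is no camera call.
A pose or a line that the arm cannot do raises ctrl.MotionError and nothing moves.
- ctrl.finish_job(): hands the job in, once; it reports no verdict.
The state is a dict: "t": time; "q": joint angles; "qvel": joint speeds; "tau": joint torques, N m; "eef_pos": TCP position; "eef_rot": TCP orientation; "force": force on the tool from outside, world axes, zero at the start; "wrist_torque": the same for the moment, N m; "grip_width": finger opening in mm.
Only numpy, scipy, OpenCV 4.12 (cv2) and the standard library are available. Lean on these libraries where they do the work, as an engineer would, in place of code of your own. Each camera call takes 0.05 s, during which the arm holds its last target.

## Working session

There is one attempt and no reset: what is moved stays moved. The work goes in short steps, each a Python script; the robot and the scene stay as the last script left them, time stands still between calls to the robot, and variables do not carry over. Pictures are saved under pics/ and viewed, and the job is handed in when it is done.

```bash
ls; mkdir -p pics
python3 - <<'E'
from plant import ctrl,sensors,optics
import cv2
for n in("side","top"):
    p,d=optics.grab_frame(n); cv2.imwrite(f"pics/{n}0.png",p[:,:,::-1])
    c=optics.camera_params(n); print(n,c["mtx"].round(1).tolist(),c["R"].round(3).tolist(),c["t"].round(1).tolist(), (-c["R"].T@c["t"]).round())
    print(d.min(),d.max())
s=sensors.read_state();print(s["t"],s["eef_pos"],s["eef_rot"],ctrl.tcp_to_tips,s["force"])
E
```

```text
pics
side [[579.9, 0.0, 330.3], [0.0, 579.9, 231.7], [0.0, 0.0, 1.0]] [[0.913, -0.407, 0.016], [-0.208, -0.5, -0.841], [0.35, 0.765, -0.541]] [-494.3, 206.4, 1130.7] [  99. -963.  793.]
0.0 3427.6494
top [[615.4, 0.0, 321.3], [0.0, 615.4, 239.4], [0.0, 0.0, 1.0]] [[-0.015, -1.0, 0.004], [-0.99, 0.014, -0.141], [0.141, -0.006, -0.99]] [8.6, 565.9, 1419.6] [ 361.    9. 1485.]
0.0 2388.0667
0.1 [190.2788207  541.92759299 255.22149824] [[-9.43482356e-01  3.31421304e-01 -9.81439291e-04]
 [ 3.31422610e-01  9.43480591e-01 -1.85144804e-03]
 [ 3.12359599e-04 -2.07207973e-03 -9.99997804e-01]] 25.0 [ 0.43424221  0.56826697 -0.42625065]
```

View pics/top0.png

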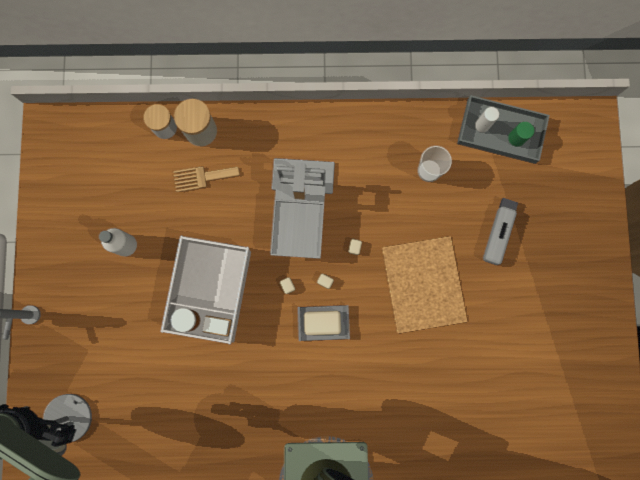

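View pics/side0.png

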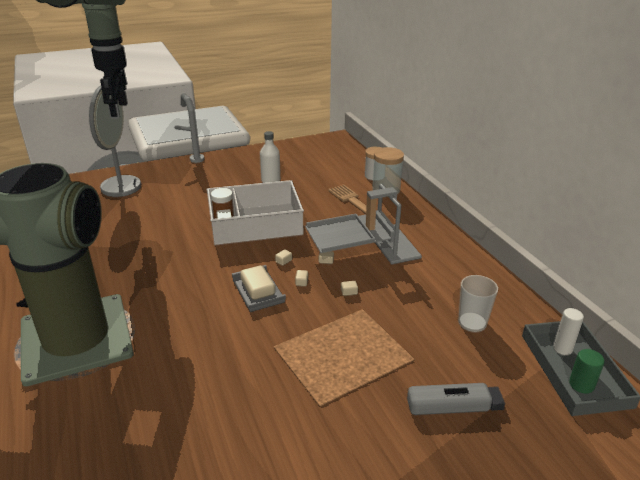

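Top view: three soaps at (355,246), (325,281) and (287,286). The mat is around (425,285), the caddy around (205,290), and the scoop around (298,228) on its stand. The side view shows a fourth soap at (326,257), partly under the hanging pan. Next I measure them.

```bash
cat > h.py <<'E'
import numpy as np, cv2
from plant import ctrl,sensors,optics
def ray(n,uv,z):
    c=optics.camera_params(n); C=-c["R"].T@c["t"]
    d=c["R"].T@np.linalg.inv(c["mtx"])@np.array([uv[0],uv[1],1.0])
    return C+d*(z-C[2])/d[2]
def proj(n,X):
    c=optics.camera_params(n); x=c["mtx"]@(c["R"]@np.asarray(X,float)+c["t"]); return x[:2]/x[2]
def cloud(n,d):
    c=optics.camera_params(n); v,u=np.mgrid[:480,:640]
    P=np.stack([u,v,np.ones_like(u)],-1).reshape(-1,3)@np.linalg.inv(c["mtx"]).T*d.reshape(-1,1)
    return ((P-c["t"])@c["R"]).reshape(480,640,3)
def blobs(mask,amin=30):
    n,l,s,ce=cv2.connectedComponentsWithStats(mask.astype(np.uint8))
    return [(ce[i],s[i],l==i) for i in range(1,n) if s[i][4]>=amin]
def cream(p):
    h=cv2.cvtColor(p,cv2.COLOR_RGB2HSV); return (h[...,0]>=15)&(h[...,0]<=32)&(h[...,1]>35)&(h[...,1]<120)&(h[...,2]>130)
def grab(n,save=None,crop=None,k=1):
    p,d=optics.grab_frame(n)
    if save:
        q=p[:,:,::-1]
        if crop: x0,y0,x1,y1=crop; q=q[y0:y1,x0:x1]
        cv2.imwrite("pics/"+save,cv2.resize(q,None,fx=k,fy=k,interpolation=cv2.INTER_CUBIC) if k!=1 else q)
    return p,d
E
python3 - <<'E'
from h import *
for n,crop in(("top",(255,140,375,350)),("side",(220,180,430,310))):
    p,d=grab(n,f"{n}_z.png",crop,2.8 if n=="top" else 3.8)
    P=cloud(n,d)
    for ce,s,m in blobs(cream(p),15):
        Q=P[m]; t=Q[Q[:,2]>Q[:,2].max()-5] 
        r=cv2.minAreaRect(np.argwhere(m)[:,::-1].astype(np.float32))
        print(n,ce.round(1),s,np.median(Q,0).round(),Q[:,2].max().round(), t.mean(0).round())
p,d=optics.grab_frame("top");P=cloud("top",d)
h=cv2.cvtColor(p,cv2.COLOR_RGB2HSV)
m=(h[...,0]>=8)&(h[...,0]<=20)&(h[...,1]>90)&(h[...,2]>150)
for ce,s,mm in blobs(m,300):
    q=[tuple(x) for x in cv2.boxPoints(cv2.minAreaRect(np.argwhere(mm)[:,::-1].astype(np.float32)))]
    print("mat?",ce.round(),s,[ray("top",x,4).round(1)[:2].tolist() for x in q],np.median(P[mm],0).round())
# caddy/stand/scoop by height
for u,v in [(183,238),(247,247),(233,342),(163,331),(275,160),(333,162),(299,165),(300,195),(280,200),(323,203),(272,254),(321,256),(298,228)]:
    print((u,v),P[v,u].round())
E
```

```text
top [191.  115.4] [174  99  35  33 807] [850. 298. 114.] 1485.0 [ 361.    9. 1485.]
top [ 22.  115.4] [ 21 103   3  25  32] [1157. 1118. -750.] 2.0 [904. 743.   1.]
top [156.2 116.7] [144 105  25  25 426] [859. 387.  81.] 1485.0 [ 361.    9. 1485.]
top [ 19.8 155.5] [ 18 130   4  52  62] [ 976. 1117. -749.] 2.0 [781. 744.   0.]
top [425.6 151.9] [420 146  15  17  40] [ 768. -249.   92.] 97.0 [ 763. -247.   95.]
top [442.3 158.3] [427 146  25  28 254] [ 758. -293.   59.] 1485.0 [ 361.    9. 1485.]
top [198.1 176.8] [189 167  15  20  83] [731. 300.   8.] 16.0 [733. 299.  13.]
top [221.1 173.1] [203 167  36  13 242] [739. 245.   7.] 1485.0 [ 361.    9. 1485.]
top [ 17.9 191.1] [ 17 184   2  14  16] [ 869. 1116. -748.] 1485.0 [ 361.    9. 1485.]
top [ 16.6 209.9] [ 16 202   2  16  20] [ 798. 1117. -749.] -0.0 [653. 745.  -2.]
top [354.8 246.1] [349 239  13  15 154] [551. -80.  21.] 29.0 [548. -81.  26.]
top [324.7 280.8] [317 274  17  15 159] [469.  -7.  21.] 30.0 [465.  -8.  27.]
top [286.9 285.2] [280 277  15  17 162] [460.  83.  21.] 28.0 [460.  83.  24.]
top [321.7 322.6] [304 311  3
[... 2725 characters left out ...]
269.6, -276.2], [316.3, -278.1], [312.1, -558.8], [265.5, -555.6]] [ 294. -434.    0.]
mat? [160. 358.] [  85  348  164   19 1547] [[312.1, 563.6], [314.2, 178.3], [273.0, 177.3], [271.0, 561.2]] [291. 395.  -1.]
mat? [374. 399.] [286 395 180  10 581] [[183.1, 88.5], [203.6, 88.3], [197.3, -331.9], [176.8, -331.0]] [ 192. -120.   -0.]
(183, 238) [569. 321.  73.]
(247, 247) [546. 173.  70.]
(233, 342) [328. 212.  15.]
(163, 331) [357. 362.  74.]
(275, 160) [770. 112.   9.]
(333, 162) [762. -31.  11.]
(299, 165) [716.  48. 159.]
(300, 195) [659.  48. 109.]
(280, 200) [656.  96.  73.]
(323, 203) [648.  -5.  67.]
(272, 254) [530. 116.  60.]
(321, 256) [531.   1.   2.]
(298, 228) [591.  55.  60.]
```

```bash
python3 -c "
import cv2
for n in('top_z','side_z'): print(cv2.imread(f'pics/{n}.png').shape)"
```

```text
(588, 336, 3)
(494, 798, 3)
```

View pics/top_z.png

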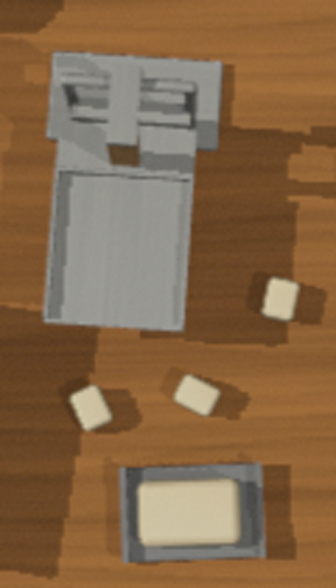

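View pics/side_z.png

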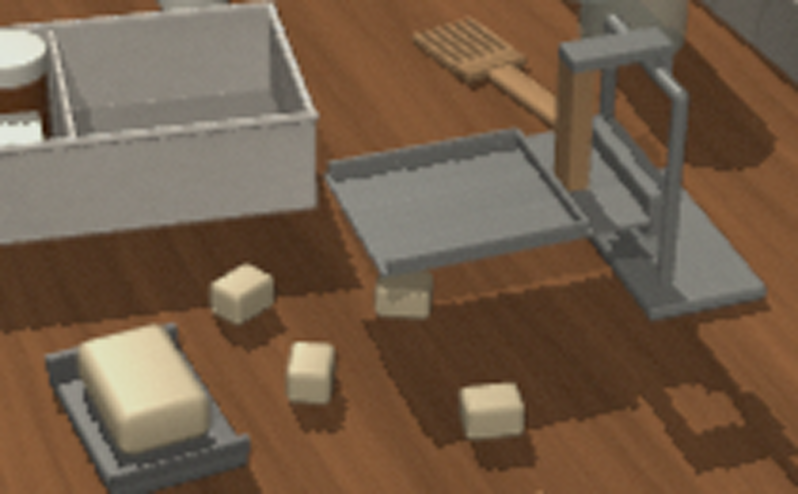

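Run:
```python
from h import *
p,d=grab("top");P=cloud("top",d)
h=cv2.cvtColor(p,cv2.COLOR_RGB2HSV)
grey=(h[...,1]<50)
for name,m,z in (("pan",grey&(P[...,2]>50)&(P[...,2]<80)&(P[...,0]<662)&(P[...,0]>500)&(P[...,1]<150)&(P[...,1]>-20),None),
  ("arm",(P[...,2]>140)&(P[...,2]<175)&(P[...,0]<760)&(P[...,0]>600)&(P[...,1]<150)&(P[...,1]>-50),None)):
    Q=P[m]; r=cv2.minAreaRect(Q[:,:2].astype(np.float32)); print(name,m.sum(),r,cv2.boxPoints(r).round(1).tolist(),np.median(Q[:,2]))
    pr=cv2.minAreaRect(np.argwhere(m)[:,::-1].astype(np.float32)); print([ray("top",x,68 if name=="pan" else 154).round(1)[:2].tolist() for x in cv2.boxPoints(pr)],cv2.boxPoints(pr).round(1).tolist())
# arm strip: columns per row
for v in range(158,196,3):
    mm=[u for u in range(260,345) if P[v,u,2]>140 and P[v,u,2]<175]
    if mm: print(v,mm[0],mm[-1])
# pan side edges per row
pan=grey&(P[...,2]>52)&(P[...,2]<85)
L=[];R=[]
for v in range(206,252,3):
    us=np.where(pan[v,255:345])[0]+255
    L.append(ray("top",(us[0]-.5,v),71)[:2]);R.append(ray("top",(us[-1]+.5,v),71)[:2])
L=np.array(L);R=np.array(R)
for S in(L,R):
    k=np.polyfit(S[:,0],S[:,1],1);print("edge slope",k, np.abs(np.polyval(k,S[:,0])-S[:,1]).max(), S[[0,-1]].round(1).tolist())
```

```text
pan 2874 ((594.96875, 56.077388763427734), (115.43010711669922, 142.6857452392578), 85.41350555419922) [[519.2000122070312, 4.300000190734863], [661.5, -7.199999809265137], [670.7000122070312, 107.9000015258789], [528.5, 119.30000305175781]] 61.384092586512224
[[528.1, 119.1], [669.5, 109.3], [660.0, -7.1], [518.8, 4.3]] [[270.3999938964844, 254.60000610351562], [274.29998779296875, 194.8000030517578], [323.8999938964844, 198.10000610351562], [319.8999938964844, 257.8999938964844]]
arm 486 ((705.395263671875, 41.03767395019531), (80.591796875, 86.34237670898438), 33.080745697021484) [[648.0999755859375, 55.20000076293945], [695.2000122070312, -17.100000381469727], [762.7000122070312, 26.899999618530273], [715.5999755859375, 99.19999694824219]] 152.30808019844585
[[713.1, 99.0], [762.3, 27.2], [694.4, -16.5], [645.9, 55.1]] [[276.1000061035156, 167.3000030517578], [308.20001220703125, 145.39999389648438], [328.29998779296875, 174.8000030517578], [296.20001220703125, 196.6999969482422]]
164 295 305
167 277 305
170 278 325
173 294 323
176 294 304
179 294 304
182 294 304
185 293 304
188 293 303
191 293 303
edge slope [-7.93454489e-02  1.61144639e+02] 1.1782490743361933 [[642.1, 111.2], [536.2, 118.5]]
edge slope [-0.08354957 47.62127816] 1.027318336038535 [[640.5, -5.7], [534.5, 2.8]]
```

Run:
```python
from h import *
p,d=grab("top");P=cloud("top",d)
h=cv2.cvtColor(p,cv2.COLOR_RGB2HSV)
# mat: cork is brighter/less saturated than wood
sub=np.zeros((480,640),bool);sub[225:345,370:480]=1
print("hsv mat",h[285,425],"wood",h[285,360],h[300,480])
m=sub&(h[...,2]>140)&(h[...,0]>8)
m=cv2.morphologyEx(m.astype(np.uint8),cv2.MORPH_OPEN,np.ones((7,7)));m=cv2.morphologyEx(m,cv2.MORPH_CLOSE,np.ones((7,7)))
b=max(blobs(m,100),key=lambda b:b[1][4])
W=np.array([ray("top",x[::-1],4)[:2] for x in np.argwhere(b[2])],np.float32)
r=cv2.minAreaRect(W);print("mat",r,cv2.boxPoints(r).round(1).tolist())
Q=P[(P[...,2]>64)&(P[...,2]<79)&(P[...,0]>300)&(P[...,0]<600)&(P[...,1]>150)&(P[...,1]<400)]
r=cv2.minAreaRect(Q[:,:2].astype(np.float32));print("caddy",r,cv2.boxPoints(r).round(1).tolist())
for z in(154,):
  for v in(194,191,185): print(ray("top",(298.3,v),155).round(1))
```

```text
hsv mat [ 16 133 177] wood [ 16 165 156] [ 15 162 146]Traceback (most recent call last):
  File "<stdin>", line 10, in <module>
  File "h.py", line 4, in ray
    c=optics.camera_params(n); C=-c["R"].T@c["t"]
ValueError: time passes only in moves, steps and waits
```

```bash
sed -i 's/^def ray/_c={n:optics.camera_params(n) for n in ("side","top")}\ndef ray/; s/c=optics.camera_params(n)/c=_c[n]/' h.py; sed -i 's/^_c={n:c=/&/' h.py; head -6 h.py
python3 - <<'E'
from h import *
p,d=grab("top");P=cloud("top",d)
h=cv2.cvtColor(p,cv2.COLOR_RGB2HSV)
sub=np.zeros((480,640),bool);sub[225:345,370:480]=1
m=sub&(h[...,1]<148)&(h[...,2]>120)
m=cv2.morphologyEx(m.astype(np.uint8),cv2.MORPH_CLOSE,np.ones((5,5)));m=cv2.morphologyEx(m,cv2.MORPH_OPEN,np.ones((9,9)))
b=max(blobs(m,100),key=lambda b:b[1][4])
W=np.array([ray("top",x[::-1],4)[:2] for x in np.argwhere(b[2])],np.float32)
r=cv2.minAreaRect(W);print("mat",r,cv2.boxPoints(r).round(1).tolist(),W.mean(0))
Q=P[(P[...,2]>64)&(P[...,2]<79)&(P[...,0]>300)&(P[...,0]<600)&(P[...,1]>150)&(P[...,1]<400)]
r=cv2.minAreaRect(Q[:,:2].astype(np.float32));print("caddy",r,cv2.boxPoints(r).round(1).tolist())
for v in(194,191,185): print(ray("top",(298.3,v),155).round(1))
E
```

```text
import numpy as np, cv2
from plant import ctrl,sensors,optics
_c={n:optics.camera_params(n) for n in ("side","top")}
def ray(n,uv,z):
    c=_c[n]; C=-c["R"].T@c["t"]
    d=c["R"].T@np.linalg.inv(c["mtx"])@np.array([uv[0],uv[1],1.0])
mat ((459.6341552734375, -244.65843200683594), (209.64559936523438, 171.6309814453125), 8.421289443969727) [[343.3999938964844, -175.10000610351562], [368.5, -344.8999938964844], [575.9000244140625, -314.20001220703125], [550.7999877929688, -144.39999389648438]] [ 458.46875 -244.9259 ]
caddy ((450.4132080078125, 268.89520263671875), (163.0258026123047, 224.36001586914062), 79.3770751953125) [[325.1000061035156, 209.5], [545.5999755859375, 168.10000610351562], [575.7000122070312, 328.29998779296875], [355.20001220703125, 369.70001220703125]]
[651.6  50.3 155. ]
[658.3  50.3 155. ]
[671.9  50.1 155. ]
```

```bash
cat >> h.py <<'E'
from scipy.spatial.transform import Rotation as Ro
F=np.diag([-1.,1,-1])
G=np.array([78,0,71.])
def Rs(yaw,th=0): return Ro.from_euler('zy',[yaw,-th]).as_matrix() if False else (Ro.from_euler('z',yaw)*Ro.from_euler('y',-th)).as_matrix()
def pose_o(O,yaw,th=0,G=G): R=Rs(yaw,th); return np.asarray(O,float)+R@G, R@F
def pose_m(M,yaw,th=0,G=G): # mouth point at M
    R=Rs(yaw,th); return np.asarray(M,float)+R@(G-np.array([-65,0,3])), R@F
YS=-0.081; OS=np.array([588.6,56.4,60])
MAT=np.array([459,-245,4.]); YM=0.147
BAY=np.array([484.,262.5,4]); YC=-0.185
def xy(yaw): return np.array([np.cos(yaw),np.sin(yaw),0])
E
python3 - <<'E'
from h import *
def ik(n,pr):
    q=ctrl.solve_ik(*pr); print(n,pr[0].round(),None if q is None else np.round(q,2))
ik("grasp",pose_o(OS,YS)); ik("lift",pose_o(OS+[0,0,90],YS)); ik("off",pose_o(OS+[0,0,40]-130*xy(YS),YS))
for y in(YM,0,-.3): ik("mat",pose_o(MAT-20*xy(y),y));ik("matup",pose_o(MAT-20*xy(y)+[0,0,100],y))
for y in (YC,0.1,.4,.7,1.1,-.5):
  for th in(0,.4,.7,.9): ik(("dump",y,th),pose_m(BAY+10*xy(y)+[0,0,110 if th<.1 else 75],y,th))
E
```

```text
grasp [666.  50. 131.] [-0.05  0.51  1.4  -0.    1.23 -1.54]
lift [666.  50. 221.] [-0.05  0.43  1.33 -0.    1.39 -1.54]
off [537.  61. 171.] [-0.05  0.22  1.71 -0.    1.21 -1.54]
mat [ 516. -237.   75.] [-0.58  0.4   1.7  -0.    1.04 -2.3 ]
matup [ 516. -237.  175.] [-0.58  0.27  1.64 -0.    1.23 -2.3 ]
mat [ 517. -245.   75.] [-0.59  0.41  1.69 -0.    1.04 -2.16]
matup [ 517. -245.  175.] [-0.59  0.28  1.63 -0.    1.23 -2.16]
mat [ 514. -262.   75.] [-0.62  0.42  1.68 -0.    1.05 -1.89]
matup [ 514. -262.  175.] [-0.62  0.29  1.62 -0.    1.24 -1.89]
('dump', -0.185, 0) [634. 234. 182.] [ 0.23  0.48  1.34 -0.    1.32 -1.16]
('dump', -0.185, 0.4) [597. 241. 197.] [ 0.34  0.24  1.68 -0.25  0.89 -0.92]
('dump', -0.185, 0.7) [558. 249. 223.] [ 0.46  0.1   1.9  -0.67  0.67 -0.49]
('dump', -0.185, 0.9) [529. 254. 233.] [ 0.57  0.05  2.02 -1.1   0.64 -0.04]
('dump', 0.1, 0) [636. 278. 182.] [ 0.29  0.51  1.29 -0.    1.34 -1.38]
('dump', 0.1, 0.4) [599. 274. 197.] [ 0.34  0.24  1.68 -0.12  0.84 -1.27]
('dump', 0.1, 0.7) [559. 270. 223.] [ 0.4   0.05  1.94 -0.41  0.5  -0.98]
('dump', 0.1, 0.
[... 438 characters left out ...]
0.4) [572. 337. 197.] [ 0.34  0.24  1.68  0.18  0.85 -2.02]
('dump', 0.7, 0.7) [542. 311. 223.] [ 0.25  0.04  1.96  0.55  0.57 -2.4 ]
('dump', 0.7, 0.9) [519. 292. 233.] None
('dump', 1.1, 0) [553. 399. 182.] [ 0.5   0.49  1.32 -0.    1.33 -2.17]
('dump', 1.1, 0.4) [536. 365. 197.] [ 0.34  0.24  1.68  0.34  0.95 -2.49]
('dump', 1.1, 0.7) [518. 330. 223.] None
('dump', 1.1, 0.9) [505. 303. 233.] None
('dump', -0.5, 0) [618. 189. 182.] [ 0.16  0.42  1.42 -0.    1.3  -0.91]
('dump', -0.5, 0.4) [585. 207. 197.] [ 0.34  0.24  1.68 -0.36  0.98 -0.57]
('dump', -0.5, 0.7) [550. 226. 223.] [ 0.51  0.16  1.83 -0.77  0.9  -0.14]
('dump', -0.5, 0.9) [524. 241. 233.] [ 0.64  0.16  1.9  -1.06  0.95  0.17]
```

Run:
```python
from h import *
ctrl.gripper_to(85,100)
p,R=pose_o(OS,YS)
ctrl.move_ptp(p+[0,0,130],R)
print(ctrl.move_l(p,vel=120,threshold=12), sensors.read_state()["eef_pos"].round(1)) 
ctrl.gripper_to(0,60)
s=sensors.read_state();print(s["t"],s["grip_width"],s["force"].round(1))
grab("side","g1.png",(220,60,440,230),3.6)
```

```text
False [667.2  50.1 132.3]
4.8667 23.35168427371189 [-0.8  4.8  3. ]
```

View pics/g1.png

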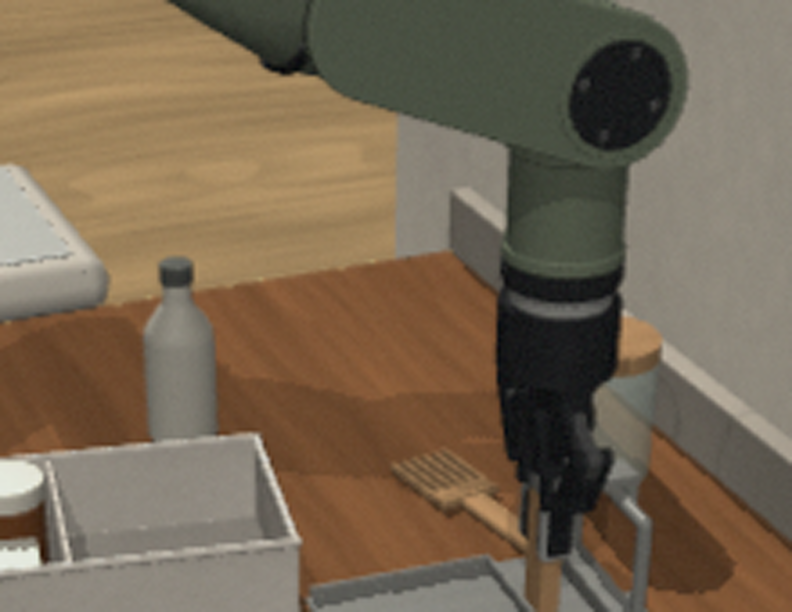

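The fingers hold the post, at about (545,530) in the zoom, with 23.4 mm between them. The post is 24 mm. Lift it, then move it away.

Run:
```python
from h import *
ctrl.gripper_to(0,100)
p=sensors.read_state()["eef_pos"]
ctrl.move_l(p+[0,0,42],vel=60)
s=sensors.read_state();print(s["force"].round(1))
ctrl.move_l(p+[0,0,42]-130*xy(YS),vel=100)
ctrl.move_l(p+[0,0,100]-130*xy(YS),vel=100)
s=sensors.read_state();print(s["t"],s["grip_width"],s["force"].round(1),s["eef_pos"])
grab("side","l1.png");grab("top","l1t.png")
```

```text
[-0.9  0.  -2.2]
8.175 22.50232075865569 [-0.3  0.6 -1.3] [536.59735153  61.54446622 231.21128409]
```

View pics/l1.png

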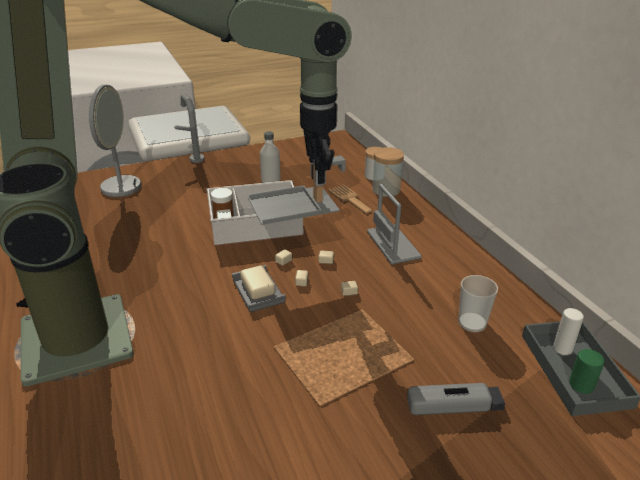

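View pics/l1t.png

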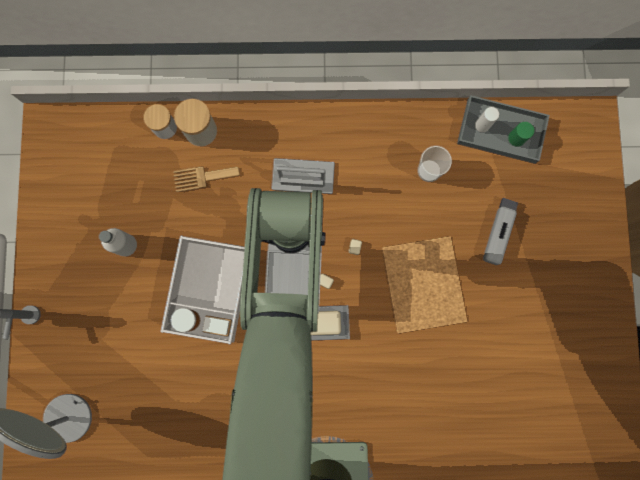

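The scoop is free and hangs from the gripper at about (290,205) in the side view. Four soaps show at (284,257), (326,257), (302,278) and (349,287). I'll check the pan's level, then place it on the mat.

Run:
```python
from h import *
p,d=grab("side");P=cloud("side",d)
q=P[200:214,265:310].reshape(-1,3); q=q[(q[:,2]>100)&(q[:,2]<220)]
A=np.c_[q[:,:2],np.ones(len(q))];k,res,_,_=np.linalg.lstsq(A,q[:,2],rcond=None);print(len(q),"plane slope",k.round(3),q.mean(0).round())
s=sensors.read_state()
off=np.array([-65+78,0,0])
T=MAT-22*xy(YM)
pp,R=pose_o(T+[0,0,120],YM)
ctrl.move_ptp(pp,R)
print(sensors.read_state()["t"])
hit=ctrl.move_l(pp-[0,0,105],vel=120)
hit=ctrl.move_l(pp-[0,0,130],vel=25,threshold=5)
s=sensors.read_state();print(hit,s["eef_pos"].round(1),s["force"].round(1),"expected z",pose_o(T,YM)[0])
ctrl.gripper_to(60)
s=sensors.read_state();print(s["force"].round(1),s["t"])
ctrl.move_l(s["eef_pos"]+[0,0,140],vel=150)
ctrl.move_ptp([350,60,350],R)
grab("side","m1.png");grab("top","m1t.png")
```

```text
625 plane slope [-8.00000e-03 -4.00000e-02  1.68459e+02] [462.  56. 163.]
9.4833
True [ 514.6 -237.    75.9] [ 0.5 -0.2  3.2] expected z [ 514.39603676 -236.79761553   75.        ]
[-0.4  0.8  0.4] 11.5917
```

View pics/m1.png

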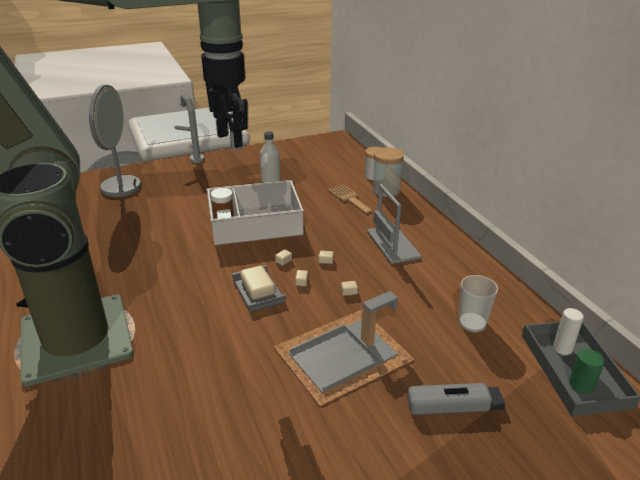

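View pics/m1t.png

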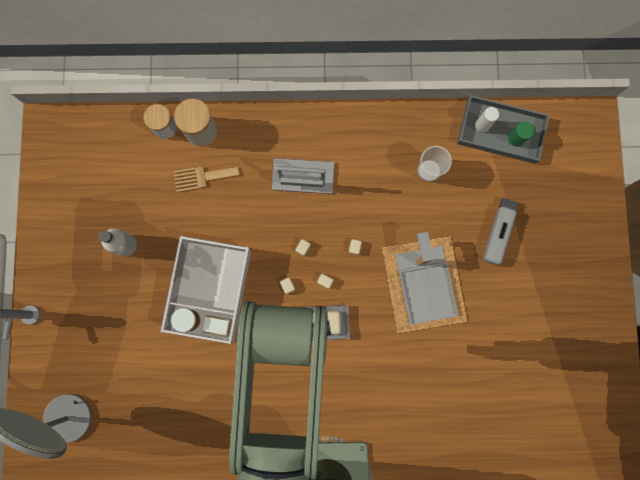

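The scoop stands on the mat at about (428,285), clear of the rail. The top view shows exactly four soaps: (303,247), (355,246), (325,281) and (287,286). Now their poses, plus the scoop's.

```bash
cat >> h.py <<'E'
def soaps(p,d,roi=(270,230,375,300)):
    P=cloud("top",d);m=cream(p);out=[]
    x0,y0,x1,y1=roi; k=np.zeros_like(m);k[y0:y1,x0:x1]=1
    for ce,s,mm in blobs(m&k,60):
        W=np.array([ray("top",x[::-1],22)[:2] for x in np.argwhere(mm)],np.float32)
        c,(a,b),ang=cv2.minAreaRect(W); ang=np.deg2rad(ang)
        if a<b: a,b=b,a; ang+=np.pi/2
        hz=np.median(P[mm][:,2]); out.append((np.array(c),a+2.3,b+2.3,ang,hz,ce))
    return out
def scoop_pose():
    p,d=grab("top");h=cv2.cvtColor(p,cv2.COLOR_RGB2HSV)
    k=np.zeros((480,640),bool);k[245:340,375:475]=1
    m=k&(h[...,1]<60)
    P=cloud("top",d); m&=P[...,2]<35
    b=max(blobs(m,100),key=lambda b:b[1][4])
    W=np.array([ray("top",x[::-1],10)[:2] for x in np.argwhere(b[2])],np.float32)
    r=cv2.minAreaRect(W); return r,cv2.boxPoints(r).round(1).tolist()
E
python3 - <<'E'
from h import *
p,d=grab("top")
for s in soaps(p,d): print([np.round(x,2) for x in s])
print(scoop_pose())
p,d=grab("side");P=cloud("side",d)
q=P[345:375,305:360].reshape(-1,3);k=np.linalg.lstsq(np.c_[q[:,:2],np.ones(len(q))],q[:,2],rcond=None)[0];print(k.round(3),q.mean(0).round(1))
E
```

```text
[array([551.4 ,  46.48]), np.float64(37.45), np.float64(29.55), np.float64(2.59), np.float64(20.67), array([302.16, 246.77])]
[array([551.47, -79.35]), np.float64(36.97), np.float64(29.55), np.float64(2.92), np.float64(20.83), array([354.59, 246.11])]
[array([469.04,  -6.14]), np.float64(36.36), np.float64(27.86), np.float64(1.09), np.float64(21.1), array([324.63, 280.84])]
[array([460.12,  83.81]), np.float64(36.4), np.float64(28.8), np.float64(0.45), np.float64(20.41), array([286.95, 285.22])]
(((457.27685546875, -249.5528564453125), (170.94564819335938, 117.42184448242188), 9.989834785461426), [[362.8999938964844, -206.60000610351562], [383.29998779296875, -322.20001220703125], [551.5999755859375, -292.5], [531.2999877929688, -176.89999389648438]])
[ -0.337  -0.773 -44.18 ] [ 429.4 -258.7   11.1]
```

```bash
cat >> h.py <<'E'
SO=np.array([437.0,-249.0,4.]); SY=0.152
def toolR(a):
    y=np.array([np.cos(a),np.sin(a),0]);z=np.array([0,0,-1.]);return np.c_[np.cross(y,z),y,z]
def best(pos,a):
    c=[]
    for k in(-1,0,1,2):
        q=ctrl.solve_ik(np.array(pos,float),toolR(a+k*np.pi))
        if q is not None: c.append((abs(q[5]+.8)+0.3*abs(q[3]),k))
    return toolR(a+min(c)[1]*np.pi)
def pick(xy_,a,z=27,f=35):
    p=np.array([*xy_,z]);R=best(p,a)
    ctrl.gripper_to(58,f)
    ctrl.move_ptp(p+[0,0,110],R)
    ctrl.move_l(p+[0,0,25],vel=200)
    hit=ctrl.move_l(p,vel=50,threshold=8)
    ctrl.gripper_to(0,f)
    s=sensors.read_state();print("pick",hit,s["eef_pos"].round(1),"w",s["grip_width"].round(1))
    ctrl.move_l(p+[0,0,110],vel=200)
    w=sensors.read_state()["grip_width"];print("after lift w",w.round(1)); return w>22
def place(lx,ly,jaw,z=37):
    X=SO+Rs(SY)@np.array([lx,ly,0]);X[2]=z
    R=best(X,SY+jaw)
    ctrl.move_ptp(X+[0,0,110],R)
    ctrl.move_l(X+[0,0,15],vel=200)
    hit=ctrl.move_l(X,vel=50,threshold=6)
    ctrl.gripper_to(50)
    s=sensors.read_state();print("place",hit,s["eef_pos"].round(1),s["t"])
    ctrl.move_l(s["eef_pos"]+[0,0,120],vel=150)
E
python3 - <<'E'
from h import *
if pick((551.5,-79.4),2.92): place(-38,0,np.pi/2)
ctrl.move_ptp([330,60,350],toolR(1.4))
p,d=grab("top","s1t.png",(240,200,490,350),3.1)
for s in soaps(p,d): print([np.round(x,2) for x in s])
E
```

```text
Traceback (most recent call last):
  File "h.py", line 70, in pick
    s=sensors.read_state();print("pick",hit,s["eef_pos"].round(1),"w",s["grip_width"].round(1))
                                                                      ^^^^^^^^^^^^^^^^^^^^^
AttributeError: 'float' object has no attribute 'round'
```

```bash
sed -i 's/s\["grip_width"\].round(1)/round(s["grip_width"],1)/; s/w.round(1))/round(w,1))/' h.py
python3 - <<'E'
from h import *
s=sensors.read_state();print(s["eef_pos"].round(1),s["grip_width"])
ctrl.move_l(s["eef_pos"]+[0,0,110],vel=200)
print(sensors.read_state()["grip_width"])
place(-38,0,np.pi/2)
ctrl.move_ptp([330,60,350],toolR(1.4))
p,d=grab("top","s1t.png",(240,200,490,350),3.1)
for s in soaps(p,d): print([np.round(x,2) for x in s])
E
```

```text
[552.  -79.6  27.5] 33.072541935412566
32.871243325549415
place False [ 399.6 -254.9   37.2] 20.5917
[array([551.4 ,  46.48]), np.float64(37.45), np.float64(29.55), np.float64(2.59), np.float64(21.25), array([302.16, 246.77])]
[array([469.51,  -6.35]), np.float64(36.36), np.float64(28.92), np.float64(1.09), np.float64(20.58), array([324.66, 280.78])]
[array([460.12,  83.81]), np.float64(36.4), np.float64(28.8), np.float64(0.45), np.float64(20.08), array([286.95, 285.22])]
```

View pics/s1t.png

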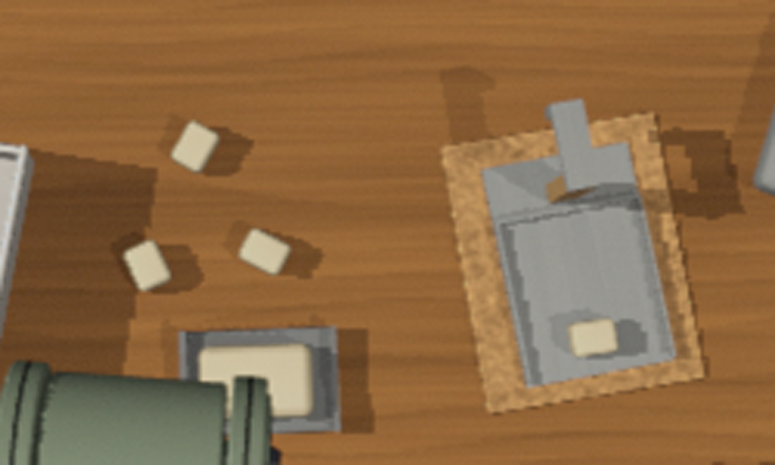

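The first soap lies in the pan at zoom (593,338). The other three haven't moved. I'll do the rest, remeasuring before each pick.

Run:
```python
from h import *
slots=[(-2,0,np.pi/2),(-20,37,0),(-20,-37,0)]
for i,sl in enumerate(slots):
    p,d=grab("top"); S=soaps(p,d); print(len(S),[(x[0].round(),round(x[1]),round(x[2]),round(x[3],2),round(x[4])) for x in S])
    if not S: break
    s=S[0]
    ok=pick(s[0],s[3])
    if not ok: print("miss");break
    place(*sl)
    ctrl.move_ptp([330,60,350],toolR(1.4))
p,d=grab("top","s2t.png",(240,200,490,350),3.1); grab("side","s2.png")
print(sensors.read_state()["t"])
```

```text
3 [(array([551.,  47.]), 38, 29, np.float64(2.61), 21), (array([470.,  -6.]), 36, 29, np.float64(1.09), 21), (array([460.,  84.]), 36, 29, np.float64(0.45), 21)]
pick False [551.9  46.4  27.5] w 33.4
after lift w 33.3
place False [ 435.2 -249.5   37.2] 30.2917
2 [(array([470.,  -6.]), 36, 29, np.float64(1.09), 21), (array([460.,  84.]), 36, 29, np.float64(0.45), 21)]
pick False [470.   -6.5  27.4] w 33.1
after lift w 33.5
place False [ 411.8 -215.6   37.2] 38.9917
1 [(array([460.,  84.]), 36, 29, np.float64(0.45), 21)]
pick False [460.6  83.8  27.4] w 33.1
after lift w 33.2
place False [ 423.  -288.8   37.2] 47.5667
50.1333
```

```bash
ls pics
```

```text
g1.png
l1.png
l1t.png
m1.png
m1t.png
s1t.png
s2.png
s2t.png
side0.png
side_z.png
top0.png
top_z.png
```

View pics/s2t.png

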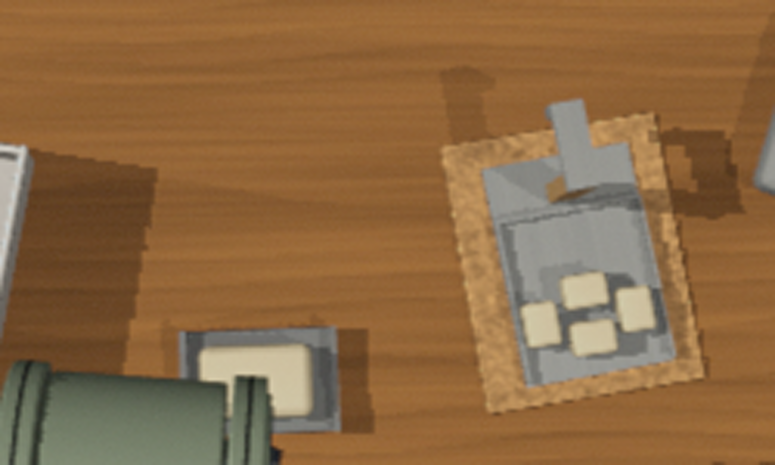

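View pics/s2.png

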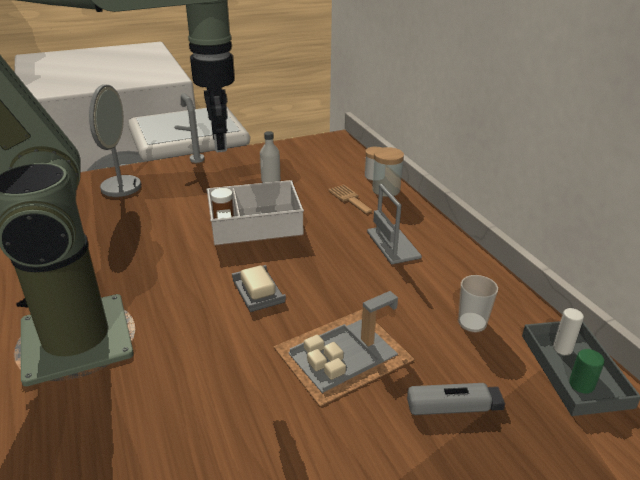

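All four soaps are in the pan, at zoom (540,325), (585,290), (593,338) and (635,308), and none are left on the vanity. Next I regrip the post and lift gently, checking the level.

Run:
```python
from h import *
p=np.array([514.6,-237.0,75.9]);R=Rs(YM)@F
ctrl.gripper_to(75,60)
ctrl.move_ptp(p+[0,0,140],R)
print(ctrl.move_l(p+[0,0,1],vel=120,threshold=10))
ctrl.gripper_to(0,60);ctrl.gripper_to(0,115)
s=sensors.read_state();print(s["eef_pos"].round(1),s["grip_width"],s["force"].round(1))
ctrl.move_l(s["eef_pos"]+[0,0,30],vel=40)
ctrl.move_l(s["eef_pos"]+[0,0,130],vel=80)
s=sensors.read_state();print(s["eef_pos"].round(1),s["grip_width"],s["force"].round(1))
q,d=grab("side","c1.png",(220,180,480,380),3)
```

```text
False
[ 515.1 -237.3   77.6] 22.650927478386077 [0.2 0.5 4.8]
[ 514.7 -237.   206.7] 22.455790207773003 [-0.4 -0.3 -3.3]
```

View pics/c1.png

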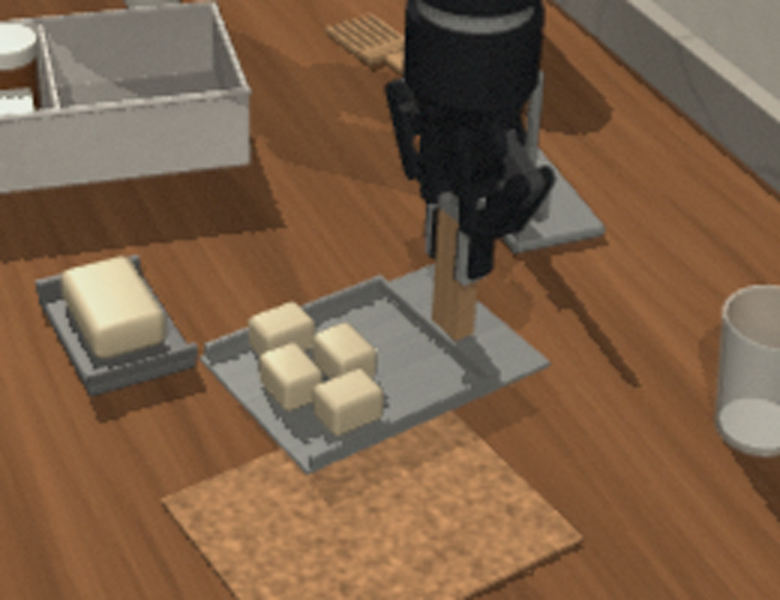

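The pan is level with all four soaps inside, around zoom (320,365). Carry it over slowly.

Run:
```python
from h import *
s=sensors.read_state();p0=s["eef_pos"]
M=BAY+12*xy(YC)
pe,Re=pose_m(np.array([M[0],M[1],135]),YC)
N=np.linalg.norm(pe-p0)
ctrl.move_l(pe,Re,vel=90)
s=sensors.read_state();print(s["eef_pos"].round(1),pe.round(1),s["grip_width"],s["t"])
grab("side","c2.png",(180,80,420,260),3.3);grab("top","c2t.png")
```

```text
[636.4 233.9 203. ] [636.4 234.  203. ] 22.3532542423322 61.8667
```

View pics/c2.png

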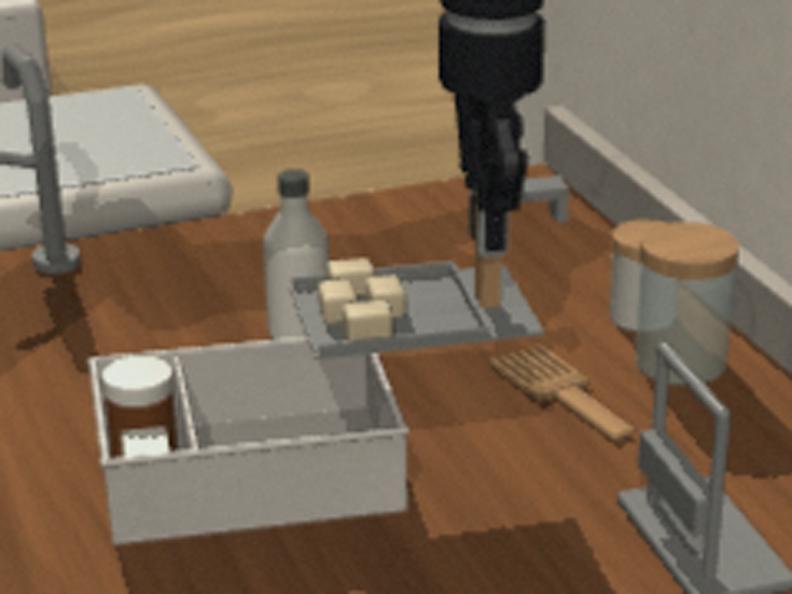

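View pics/c2t.png

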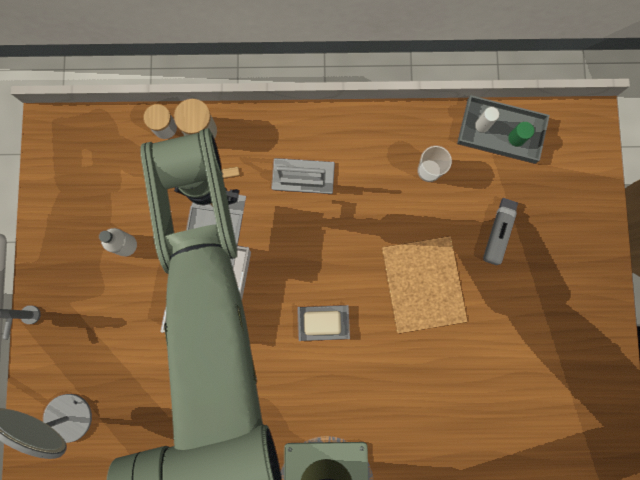

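The scoop is level over the caddy's far side and all four soaps are still in it (zoom (360,300)). The mouth is over the bay. Now lower and tip.

Run:
```python
from h import *
G2=np.array([78,0,73.6]);M=BAY+12*xy(YC)
def go(z,th,v):
    p,R=pose_m(np.array([M[0],M[1],z]),YC,th,G2); ctrl.move_l(p,R,vel=v)
go(100,0,60)
for z,th in((97,.1),(94,.2),(90,.3),(86,.4),(82,.5),(80,.6),(80,.7),(80,.75)):
    go(z,th,70)
ctrl.hold(0.4)
s=sensors.read_state();print(s["t"],s["grip_width"],s["force"].round(1))
grab("side","d1.png",(180,60,420,240),3.3)
```

```text
65.7833 22.721615061116253 [-0.1 -0.3 -2.5]
```

View pics/d1.png

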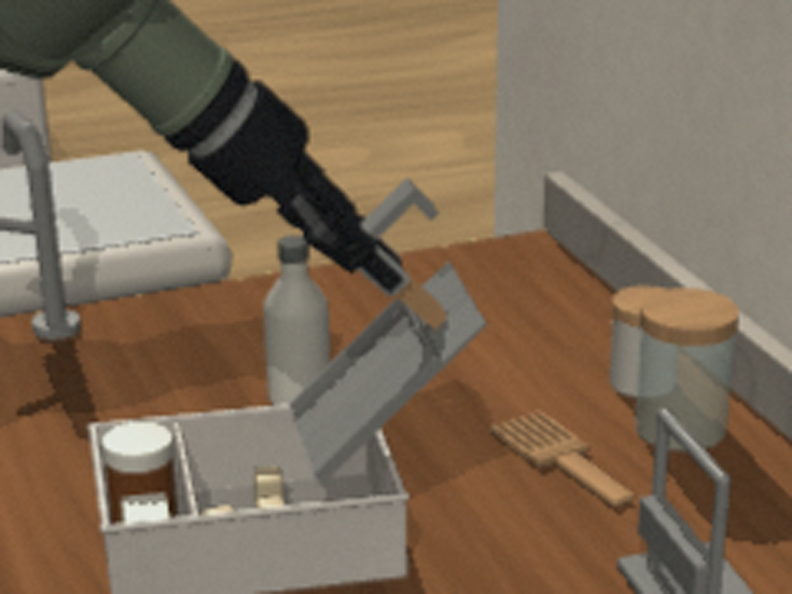

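The pan is empty and soaps show in the bay at zoom (268,487) and (220,512). Raise, level out and return to the mat.

Run:
```python
from h import *
G2=np.array([78,0,73.6]);M=BAY+12*xy(YC)
def go(z,th,v):
    p,R=pose_m(np.array([M[0],M[1],z]),YC,th,G2); ctrl.move_l(p,R,vel=v)
go(140,.75,120)
for th in(.5,.25,0): go(140,th,120)
T=MAT-22*xy(YM)
pp,R=pose_o(T+[0,0,130],YM,0,G2)
ctrl.move_l(pp,R,vel=200)
ctrl.move_l(pp-[0,0,115],vel=100)
hit=ctrl.move_l(pp-[0,0,140],vel=25,threshold=5)
s=sensors.read_state();print(hit,s["eef_pos"].round(1),s["force"].round(1),s["grip_width"])
grab("side","e1.png",(220,180,480,400),3)
grab("top","e1t.png",(150,200,490,350),2.3)
```

```text
True [ 514.6 -236.9   77.6] [ 0.6 -0.8  3.4] 22.509079464611137
```

View pics/e1.png

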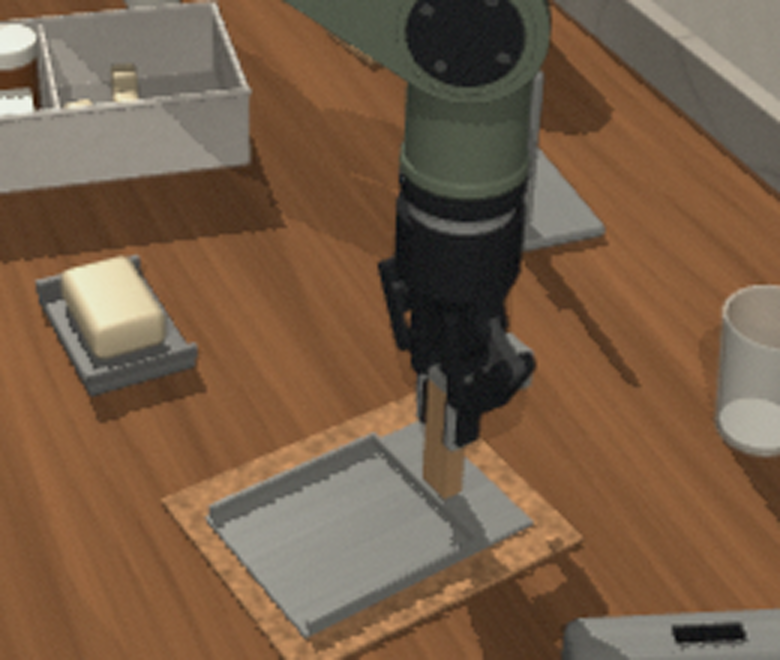

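View pics/e1t.png

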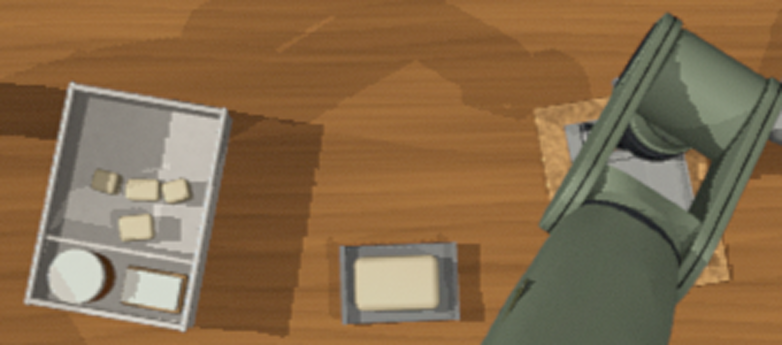

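The scoop stands empty on the mat. All four soaps are in the bay, at zoom (104,181), (143,190), (176,190) and (136,227). Release, retreat and check.

Run:
```python
from h import *
ctrl.gripper_to(60)
s=sensors.read_state()
ctrl.move_l(s["eef_pos"]+[0,0,150],vel=120)
ctrl.move_ptp([330,60,350],toolR(1.4))
ctrl.hold(.5)
r,b=scoop_pose();c=np.array(r[0]);yaw=np.deg2rad(r[2]);o=c-21*xy(yaw)[:2];print(r,"origin off mat",np.linalg.norm(o-MAT[:2]))
p,d=grab("top","f1t.png");grab("side","f1.png");P=cloud("top",d)
for ce,st,m in blobs(cream(p)&(P[...,2]<75),40):
    X=np.median(P[m],0); v=Rs(YC).T@(X-BAY)
    if abs(v[0])<90 and abs(v[1])<90: print("soap in bay frame",v.round(),st[4])
print(sensors.read_state()["t"])
```

```text
((457.1378173828125, -249.25079345703125), (171.11871337890625, 117.72331237792969), 9.811251640319824) origin off mat 23.87524589175122
soap in bay frame [-13.  33.  33.] 75
soap in bay frame [-14.  -2.  25.] 133
soap in bay frame [ -9. -37.  33.] 100
soap in bay frame [-53.  -2.  21.] 158
76.45
```

View pics/f1t.png

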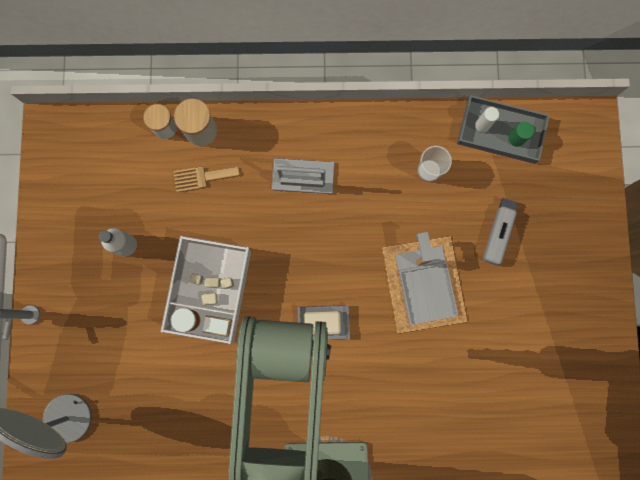

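View pics/f1.png

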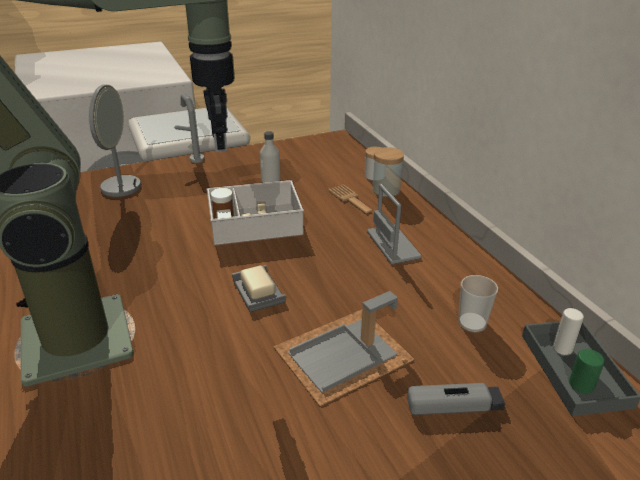

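All four soaps lie inside the bay near (210,285), the scoop stands on the mat near (428,285), and the bystanders haven't moved. Hand in.

```bash
python3 -c "
from plant import ctrl
print(ctrl.finish_job())"
```

```text
the job is handed in; nothing more can be done
None
```

The job is done and handed in at about 76 s of the 210 s allowed; no verdict is reported. I took the scoop off the rail, stood it on the mat and laid all four soaps in its pan. I then carried them level to the caddy, tipped them into the big bay, and stood the empty scoop back on the mat. There were four soaps in all; one was hidden under the hanging pan at first.

**Final checks:**
- **Soaps:** all four lie in the bay, at most 53 mm from its middle along either axis. Their tops are 21 to 33 mm above its floor, well under the rim.
- **Scoop:** it stands upright and empty, with its origin about 24 mm from the mat's middle (limit 60 mm).
- **Bystanders:** they appear unmoved by eye in both views, but I did not measure them.
- **Robot:** the gripper is clear of everything.

**Failed or disagreeing checks:**
- **Pan level:** a depth check of the scoop standing on the mat gave a meaningless tilt, probably from a bad patch in the side view. I judged the loaded pan level by eye. An earlier check with the pan empty and lifted read about 2°.
- **Scoop heading:** the camera read about 1.5° more than I had commanded, which made no difference to the task.

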